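# Set up the gel caster

### The arm

A 6-joint arm with a two-finger parallel gripper is mounted at the origin on a cart in front of the work surface, level with it; the furniture and walls round the work are solid. World frame = base frame: x ahead of the robot, y to its left, z up, the work surface at z = 0. Lengths are in m, angles in rad, forces in N, time in s.
With the tool pointing down it reaches from about 0.275 to 0.975 m from the base axis. Payload 8.4 kg.
Tool frame: the origin (TCP) lies on the centre line of the jaws, within the pads' length; the fingertips stand 17 mm ahead of it and the grasp point (between the pads) lies 2 mm behind it; z points along the fingers, y is the line along which they close (so a half turn about z gives the same grasp; the last joint's range is limited). The gripper opens to 92 mm and grips with 3 to 60 N. Pads are 20 mm wide; open, the fingers measure 128 mm over their backs; the gripper's body (75 mm by 189 mm) begins 69 mm behind the grasp point.
Start: joints at [1.163, 0.353, 1.633, -0, 1.155, -0.002], TCP at [0.247, 0.574, 0.192] pointing down, gripper open.
Joint ranges: [-2.63, 2.63], [-0.92, 2.1], [0.06, 2.66], [-1.3, 4.44], [0, 2.69], [-3.02, 3.02]. Speed limits (rad/s): [2.22, 2.22, 2.79, 3.14, 3.14, 3.14].

### API

Orientations are given as a unit quaternion [w, x, y, z].
In Python, from plant import arm gives the robot as it stands. The module is installed in compiled form; this text tells all that it offers. Calls block until the motion is done:
- arm.move_pose(position, orientation): joint-space move of the TCP to a pose.
- arm.move_linear(position, ori=None, max_speed=0.15, contact_N=None): straight line of the TCP; ori=None keeps the orientation; max_speed is the mean speed in m/s. With contact_N (N) it stops when the force on the tool has changed by that much, and returns True; else False.
- arm.goto_joints(angles): joint-space move.
- arm.ungrasp() and arm.grasp(): open the fingers fully, or close them until they stop; the grip force is fixed at half the most.
- arm.hold(seconds).
- arm.solve_ik(position, orientation): joint angles nearest the present ones, or None.
- arm.grab_frame(name): name is "scene" or "top"; returns a dict with "img" (400x640x3 uint8, red, green, blue), "K" (3x3 intrinsics, pixels), "dist" ([k1, k2, p1, p2, k3] as OpenCV has them; the pictures are not rectified), "rvec" (rotation vector, rad) and "tvec" (3), from world to camera coordinates, as OpenCV has them. Camera axes: x right, y down, z forward; pixel columns grow to the right and rows downward; lengths in m; the calibration is good to about 2 mm. A picture is of the moment at which its call begins. There is no depth.
A pose or a line that the arm cannot do raises arm.Unreachable and nothing moves.
- arm.job_done(): hands the job in; it is judged then, once.
Readings, each from a call of its own:
- arm.current_clock(): time.
- arm.current_qpos(): joint angles.
- arm.current_dq(): joint speeds.
- arm.current_tau(): joint torques, N m.
- arm.current_tool_pos(): TCP position.
- arm.current_orientation(): TCP orientation.
- arm.current_force(): force on the tool from outside, world axes, zero at the start.
- arm.current_moment(): the same for the moment, N m.
- arm.current_width(): opening from 0.0 (shut) to 1.0 (fully open).
- arm.current_gripper_force(): force on a finger pad.
Only numpy, scipy, OpenCV 4.12 (cv2) and the standard library are available. Lean on these libraries where they do the work, as an engineer would, in place of code of your own. Each camera call takes 0.05 s, during which the arm holds its last target. There are 200 camera calls.

### The job

Set up the gel caster: lay the gel tray flat in the pocket of the casting stand, then push the two end dams fully home into the spring clips, one at each end of the tray. With both dams in, seat the combs: the thin comb in the tray's narrow pair of notches and the thick comb in its wide pair, both fully down. Let go of everything and leave the timer, the stain bottle and the flask where they stand.

Things in the scene. Friction and masses are not known exactly. Their poses are not given: they have to be found in the camera images.
- casting_stand: Fixed dark base, 176 (x) x 112 (y) mm, grey corner posts 48 mm high, four steel spring leaves. Origin: centre of the underside, x lengthwise. Tray pocket: central, floor z 12, 1.5 mm play, flared to catch 4 mm; open flanks at |x| < 34 for fingers. Dam slots: centred at x = +56.5 and -56.5, y 0, across x, sill z 16, mouths at z 42 to 48 flared 4 mm; leaves at |y| 29 to 39 outside.
- gel_tray: Milky tray 100 (x) x 60 (y) x 24 mm, 90 g, ends open. Origin: centre of underside. Floor 4 mm; 5 mm walls along x: grasp across both (60 mm) at mid-length. Lies along the stand's x, either way round. Wall-top notches, floors at z 19: narrow pair (12 mm, flared to 20) at x = -21, wide pair (18 mm, flared to 26) at x = +19; a dark strip on the floor under each.
- dam_1: End dam: upright grey plate with black seal cords, 10 (x) x 84 (y) x 36 mm high, 45 g, stands on its long edge, both faces alike. Origin: centre of underside. Grasp across the 10 mm at mid-length. Pressed down into a slot of the stand: the leaves grip it, so it does not drop in by itself; pushing takes about 3 to 8 N until it meets the sill. Either dam fits either end.
- dam_2: The other end dam, like dam_1. (Mind the clear gel tank, 110 mm high, that stands between the left and the right half of the work area: carry things over it.)
- thin_comb: White comb, 11 fine teeth down, standing on two end legs: 80 long (y), back 9 mm thick (x), short 24 mm finger tab in the middle, 40 mm high, 40 g. Origin: centre, underside of the legs. Back from z 16, tab up to z 40; grasp across the 9 mm. Seated, the back lies in the notches, legs (65 mm apart inside, 14 thick) outside the tray walls, origin 3 mm above the tray's. Either way round.
- thick_comb: White comb with 4 broad teeth, like the thin comb but its back and tab are 15 mm thick (x) and the finger tab is 52 mm long; too thick for the narrow notches. Same height, origin, legs (15 mm thick) and seated height; grasp across the 15 mm of the tab. Either way round.
- timer: Bystander: square white timer, 62 x 62 x 16 mm, origin under its centre. Leave alone.
- stain_bottle: Bystander: bottle with a red cap, 55 mm across, 105 mm high, origin under its centre. Leave alone.
- flask: Bystander: conical glass flask, 65 mm across, 98 mm high, origin under its centre. Leave alone.
Things that resemble listed ones, but are neither listed nor needed, are in the scene too. What is shaped like the dam_1 but blue or red is not meant.

How it is judged:
On the way, in this order (a step that is already met when the one before it is completed fails the run):
1. the tray lies flat in the stand's pocket (horizontal distance between gel_tray and casting_stand below 0.006 m and z of gel_tray in the frame of casting_stand between 0.009 and 0.0145 m and angle between gel_tray's own z axis and vertical below 0.06 rad and angle between the x axis of gel_tray and the x axis of casting_stand, either way round below 0.1 rad), for 0.2 s.
2. both dams are home in their clips, one at each end, the tray still in its pocket (all of step 1 and (((x of dam_1 in the frame of casting_stand between -0.0615 and -0.0515 m and y of dam_1 in the frame of casting_stand between -0.006 and 0.006 m and z of dam_1 in the frame of casting_stand between 0.012 and 0.02 m and angle between dam_1's own z axis and vertical below 0.1 rad and angle between the x axis of dam_1 and the x axis of casting_stand, either way round below 0.12 rad) and (x of dam_2 in the frame of casting_stand between 0.0515 and 0.0615 m and y of dam_2 in the frame of casting_stand between -0.006 and 0.006 m and z of dam_2 in the frame of casting_stand between 0.012 and 0.02 m and angle between dam_2's own z axis and vertical below 0.1 rad and angle between the x axis of dam_2 and the x axis of casting_stand, either way round below 0.12 rad)) or ((x of dam_2 in the frame of casting_stand between -0.0615 and -0.0515 m and y of dam_2 in the frame of casting_stand between -0.006 and 0.006 m and z of dam_2 in the frame of casting_stand between 0.012 and 0.02 m and angle between dam_2's own z axis and vertical below 0.1 rad and angle between the x axis of dam_2 and the x axis of casting_stand, either way round below 0.12 rad) and (x of dam_1 in the frame of casting_stand between 0.0515 and 0.0615 m and y of dam_1 in the frame of casting_stand between -0.006 and 0.006 m and z of dam_1 in the frame of casting_stand between 0.012 and 0.02 m and angle between dam_1's own z axis and vertical below 0.1 rad and angle between the x axis of dam_1 and the x axis of casting_stand, either way round below 0.12 rad)))), for 0.2 s.
3. both combs are seated in their own notches (all of step 2 and x of thin_comb in the frame of gel_tray between -0.025 and -0.017 m and y of thin_comb in the frame of gel_tray between -0.006 and 0.006 m and z of thin_comb in the frame of gel_tray between 0 and 0.006 m and angle between each of thin_comb, thick_comb's own z axis and vertical below 0.1 rad and angle between the x axis of each of thin_comb, thick_comb and the x axis of gel_tray, either way round below 0.12 rad and x of thick_comb in the frame of gel_tray between 0.014 and 0.024 m and y of thick_comb in the frame of gel_tray between -0.006 and 0.006 m and z of thick_comb in the frame of gel_tray between 0 and 0.006 m), for 0.2 s.
At the end, for the whole second after the job is handed in: Tray flat in the pocket (within 6 mm and 2.5 mm of height); a dam at each end, within 5 to 6 mm of its place and within 4 mm of fully home; thin comb in the narrow notches and thick comb in the wide ones, within 4 to 6 mm and 3 mm of height; all upright, at rest and released (all of step 3 and linear speed of each of gel_tray, dam_1, dam_2, thin_comb, thick_comb below 0.02 m/s and contact force between each of gel_tray, dam_1, dam_2, thin_comb, thick_comb and the fingers below 0.1 N); the robot touches nothing.
It fails at once if a dam is set in the stand before the tray is in its pocket (not (horizontal distance between gel_tray and casting_stand below 0.012 m and z of gel_tray in the frame of casting_stand between -0.005 and 0.022 m) and ((horizontal distance between dam_1 and casting_stand below 0.07 m and z of dam_1 in the frame of casting_stand between 0.005 and 0.035 m) or (horizontal distance between dam_2 and casting_stand below 0.07 m and z of dam_2 in the frame of casting_stand between 0.005 and 0.035 m))).
It fails at once if a comb is set in the tray before both dams are in (not ((horizontal distance between dam_1 and casting_stand below 0.07 m and z of dam_1 in the frame of casting_stand between -0.005 and 0.03 m) and (horizontal distance between dam_2 and casting_stand below 0.07 m and z of dam_2 in the frame of casting_stand between -0.005 and 0.03 m)) and ((horizontal distance between thin_comb and gel_tray below 0.035 m and z of thin_comb in the frame of gel_tray between -0.005 and 0.008 m) or (horizontal distance between thick_comb and gel_tray below 0.035 m and z of thick_comb in the frame of gel_tray between -0.005 and 0.008 m))).
It fails at once if the timer, stain bottle or flask is shifted by more than 2 cm or tipped (distance of any of timer, stain_bottle, flask from where it was at the start of the episode above 0.02 m or angle between any of timer, stain_bottle, flask's own z axis and vertical above 0.3 rad).
It also fails if it takes over 139 s, if anything falls off the work surface, if the arm or the gripper's body presses on something with over 40 N, if the wrist force passes 120 N, or if a joint passes its speed limit or range.

## Working session

There is one attempt and no reset: what is moved stays moved. The work goes in short steps, each a Python script; the robot and the scene stay as the last script left them, time stands still between calls to the robot, and variables do not carry over. Pictures are saved under pics/ and viewed, at most 14 in all, crops included, and the job is handed in when it is done.

```bash
mkdir -p pics
python3 - <<'E'
from plant import arm
import cv2,numpy as np
for n in("scene","top"):
    f=arm.grab_frame(n); cv2.imwrite(f"pics/{n}0.png",f["img"][:,:,::-1])
    R=cv2.Rodrigues(np.array(f["rvec"]))[0]; print(n,f["K"],f["dist"],-R.T@np.array(f["tvec"]).ravel(),R)
print(arm.current_orientation(),arm.current_clock())
E
```

```text
scene [[386.78885499   0.         312.64894757]
 [  0.         386.78885499 201.60405339]
 [  0.           0.           1.        ]] [0.0088751 0.        0.        0.        0.       ] [-0.36735428 -0.65930057  0.53377614] [[ 0.48839947 -0.87259813  0.0062014 ]
 [-0.37433038 -0.21592438 -0.90180565]
 [ 0.78825296  0.43812003 -0.43209734]]
top [[376.42868869   0.         323.27881961]
 [  0.         376.42868869 199.77298906]
 [  0.           0.           1.        ]] [-0.07592602  0.          0.          0.          0.        ] [ 0.4093697  -0.14982082  1.28618461] [[-0.02777081 -0.99951589  0.01402728]
 [-0.99281733  0.02594562 -0.1167929 ]
 [ 0.11637241 -0.01716996 -0.99305723]]
[-1.30663974e-04  2.01499843e-01  9.79488354e-01 -5.99627940e-04] 0.1
```

View pics/scene0.png

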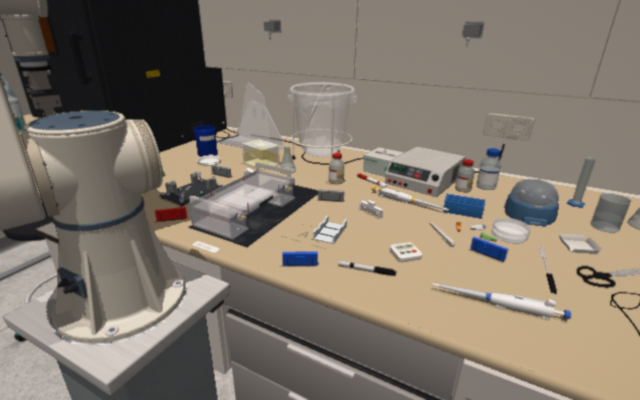

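View pics/top0.png

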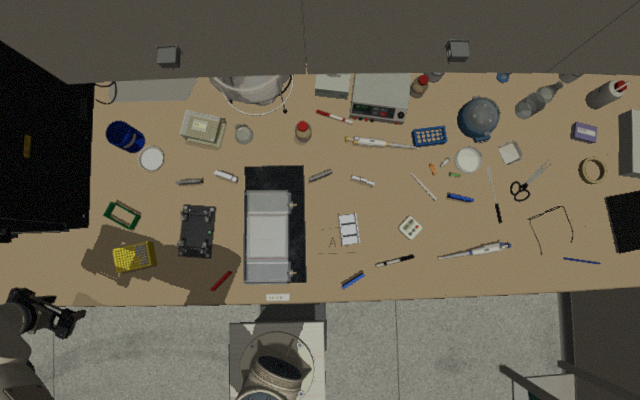

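Top view (image up = +x, left = +y): the stand is near (197,231), grey dams at (190,181) and (320,175), combs at (226,176) and (363,181), the tray at (348,230), and the tank at (270,237). I'll enlarge this area.

Run:
```python
import cv2
a=cv2.imread("pics/top0.png")
cv2.imwrite("pics/c1.png",cv2.resize(a[155:270,165:245],None,fx=5,fy=5,interpolation=cv2.INTER_CUBIC))
cv2.imwrite("pics/c2.png",cv2.resize(a[155:255,300:430],None,fx=6,fy=6,interpolation=cv2.INTER_CUBIC))
b=cv2.imread("pics/scene0.png")
cv2.imwrite("pics/c3.png",cv2.resize(b[140:260,150:400],None,fx=3.2,fy=3.2,interpolation=cv2.INTER_CUBIC))
```

```text
(no output)
```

View pics/c1.png

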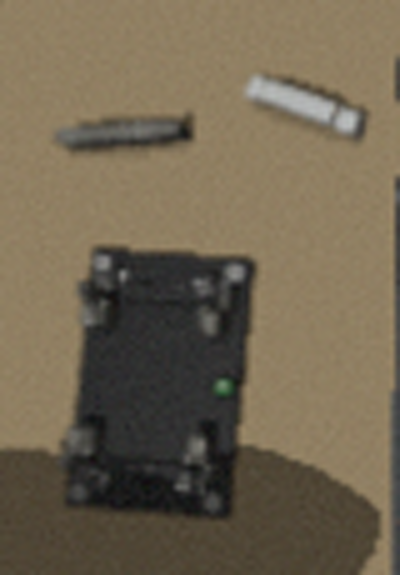

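View pics/c2.png

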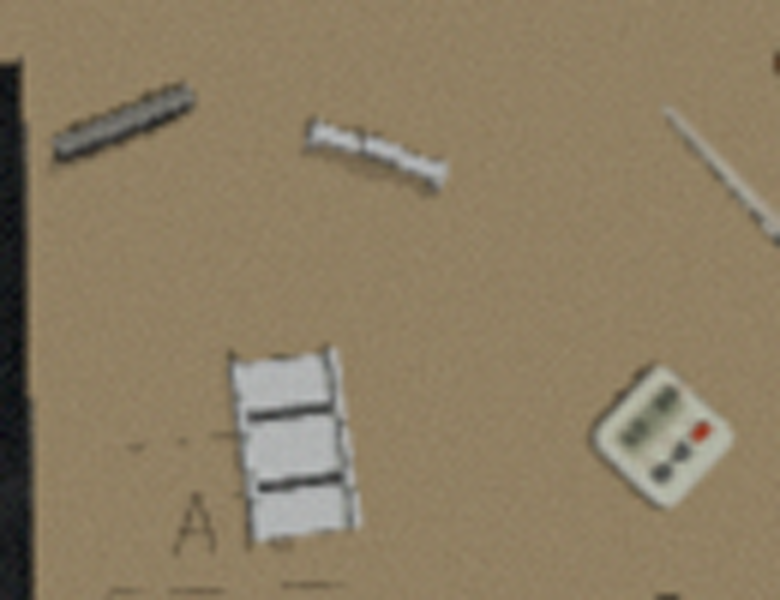

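View pics/c3.png

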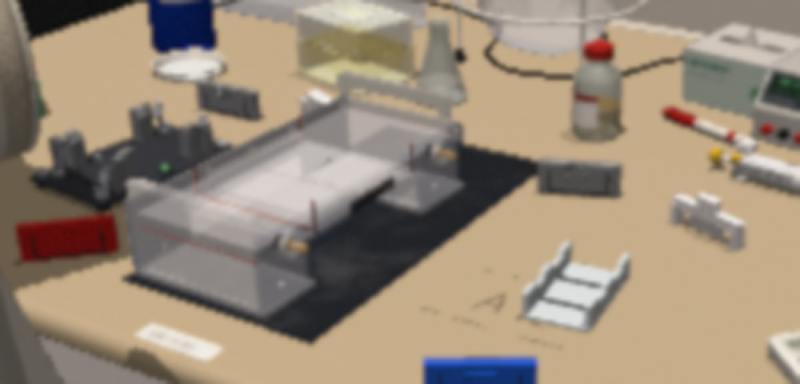

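```bash
cat > vis.py <<'E'
import cv2,numpy as np
from scipy.optimize import minimize
S=8
def proj(P,f): return cv2.projectPoints(np.float64(P),np.array(f["rvec"],float),np.array(f["tvec"],float),f["K"],np.array(f["dist"],float))[0][:,0]
def ray(u,v,z,f):
    R=cv2.Rodrigues(np.array(f["rvec"],float))[0]; t=np.array(f["tvec"],float).ravel()
    d=R.T@np.append(cv2.undistortPoints(np.float64([[[u,v]]]),f["K"],np.array(f["dist"],float))[0,0],1); c=-R.T@t
    return c+d*(z-c[2])/d[2]
def box(x0,x1,y0,y1,z0,z1): return np.array([(x,y,z) for x in(x0,x1) for y in(y0,y1) for z in(z0,z1)])/1000
def bx(X,Y,z0,z1): return box(-X/2,X/2,-Y/2,Y/2,z0,z1)
def comb(t,tab,leg): return [bx(t,80,16,28),bx(t,tab,28,40),box(-leg/2,leg/2,32.5,40,0,28),box(-leg/2,leg/2,-40,-32.5,0,28)]
M=dict(dam=[bx(10,84,0,36)],tray=[bx(100,60,0,5),box(-50,50,25,30,0,19),box(-50,50,-30,-25,0,19)],thin=comb(9,24,14),thick=comb(15,52,15),stand=[bx(176,112,0,12)])
def world(B,p):
    c,s=np.cos(p[2]),np.sin(p[2]); return B@np.array([[c,s,0],[-s,c,0],[0,0,1]])+[p[0],p[1],p[3] if len(p)>3 else 0]
def render(model,p,f,roi):
    u0,v0,u1,v1=roi; m=np.zeros(((v1-v0)*S,(u1-u0)*S),np.uint8)
    for B in model:
        q=(proj(world(B,p),f)-[u0-.5,v0-.5])*S
        cv2.fillConvexPoly(m,cv2.convexHull(np.round(q).astype(np.int32)),255)
    return cv2.resize(m,(u1-u0,v1-v0),interpolation=cv2.INTER_AREA)/255.
def alpha(f,roi,dark=False):
    u0,v0,u1,v1=roi; I=cv2.GaussianBlur(f["img"],(3,3),.6)[v0:v1,u0:u1].astype(float)
    if dark: return np.clip((75-I.mean(2))/25,0,1)
    r=I[...,2]/(I[...,0]+1); w=np.percentile(r,25); return np.clip((r-w-.05)/(.9-w-.05),0,1)
def fit(model,p0,views,dark=False):
    A=[(f,roi,alpha(f,roi,dark)) for f,roi in views]
    def cost(d):
        p=np.array(p0,float); p[:3]+=d*[.01,.01,.1]
        return sum(((cv2.GaussianBlur(render(model,p,f,r),(3,3),.6)-a)**2).sum() for f,r,a in A)
    best=None
    for y in(-2,0,2):
        o=minimize(cost,[0,0,y],method="Nelder-Mead",options=dict(initial_simplex=np.array([[0,0,y],[1,0,y],[0,1,y],[0,0,y+1]])))
        if best is None or o.fun<best.fun: best=o
    p=np.array(p0,float); p[:3]+=best.x*[.01,.01,.1]; return p,best.fun,sum(a.sum() for *_,a in A)
def roi(model,p,f,m=7):
    q=np.vstack([proj(world(B,p),f) for B in model]); a=np.floor(q.min(0)-m); b=np.ceil(q.max(0)+m); return (int(a[0]),int(a[1]),int(b[0]),int(b[1]))
E
python3 - <<'E'
from vis import *; from plant import arm
import json
T=arm.grab_frame("top");C=arm.grab_frame("scene")
g={"damL":("dam",190,181,36,1.53,"TC"),"damR":("dam",320.5,175,36,1.9,"TC"),"thick":("thick",226,176,30,1.3,"TC"),"thin":("thin",363,181,30,1.3,"TC"),"tray":("tray",348.8,229.5,10,.1,"TC"),"stand":("stand",197,231,6,-.1,"T")}
out={};ov={"T":cv2.resize(T["img"],None,fx=4,fy=4,interpolation=2),"C":cv2.resize(C["img"],None,fx=4,fy=4,interpolation=2)}
for k,(m,u,v,z,yaw,vs) in g.items():
    p=ray(u,v,z/1000,T); p=[p[0],p[1],yaw]
    for vv in ([vs] if len(vs)==1 else ["T","C","TC"]):
        V=[(dict(T=T,C=C)[c],roi(M[m],p,dict(T=T,C=C)[c])) for c in vv]
        o,c,n=fit(M[m],p,V,k=="stand"); print(k,vv,np.round(o,4),round(c,1),round(n))
    out[k]=list(o)
    for c in "TC":
        for B in M[m]:
            q=(proj(world(B,o),dict(T=T,C=C)[c])+.5)*4-.5
            cv2.polylines(ov[c],[cv2.convexHull(np.round(q).astype(np.int32))],True,(0,255,0),1)
json.dump(out,open("poses.json","w"))
a=ov["T"][150*4:270*4,165*4:245*4]; b=ov["T"][150*4:270*4,300*4:385*4]
cv2.imwrite("pics/ov1.png",np.hstack([a,b])[:,:,::-1])
cv2.imwrite("pics/ov2.png",ov["C"][150*4:270*4,200*4:400*4][:,:,::-1])
E
```

```text
damL T [0.6344 0.2942 0.0209] 7.3 80
damL C [0.6288 0.2835 1.543 ] 350.2 457
damL TC [0.6244 0.2801 1.5436] 507.9 537
damR T [ 0.6561 -0.0892  1.2037] 76.9 88
damR C [ 0.6471 -0.1617  3.5448] 24.5 241
damR TC [ 0.6441 -0.1625  3.5198] 36.9 329
thick T [0.6502 0.1613 2.771 ] 3.7 133
thick C [0.5971 0.1006 0.9987] 434.1 694
thick TC [0.6312 0.1328 1.1588] 641.0 827
thin T [ 0.6226 -0.3071 -0.3498] 3.3 95
thin C [ 0.6097 -0.2859  0.6733] 132.3 232
thin TC [ 0.6226 -0.3071 -0.3645] 52.5 328
tray T [ 0.4577 -0.2546  0.1022] 7.6 567
tray C [ 0.4602 -0.252   0.1082] 25.6 571
tray TC [ 0.4582 -0.2537  0.1116] 43.8 1138
stand T [ 0.4605  0.2622 -0.0873] 217.9 1741
```

View pics/ov1.png

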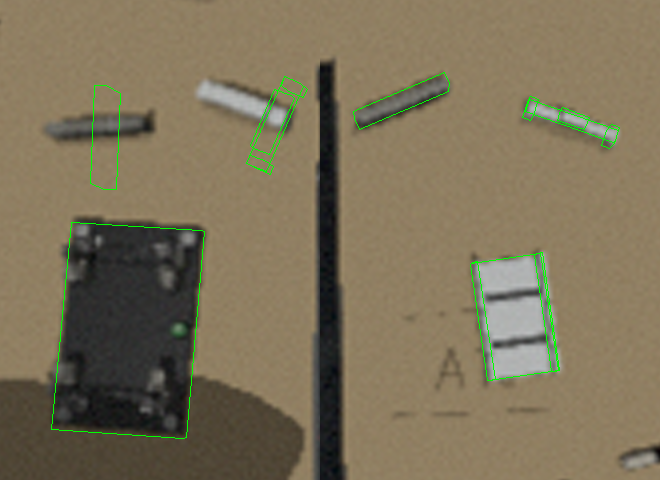

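View pics/ov2.png

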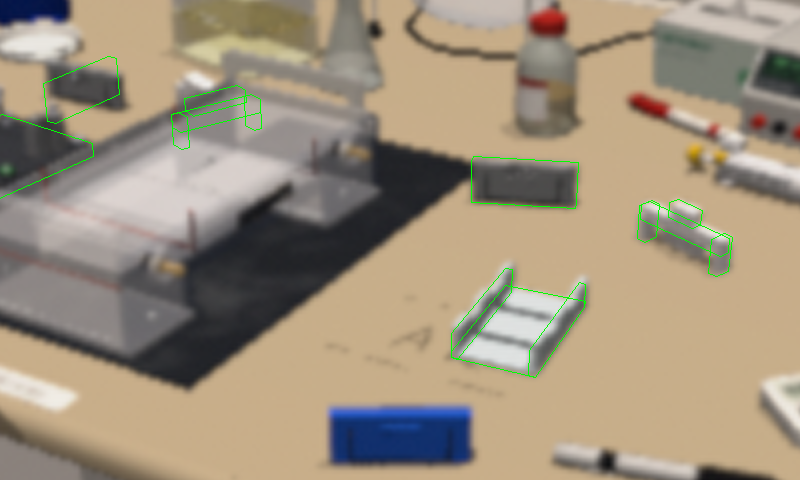

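Views checked: the combs, right dam and tray outlines match. For the left dam and thick comb I'll take the top-only fits (costs 7 and 4), because the tank spoils their scene view. The stand needs refining.

Run:
```python
from vis import *; from plant import arm
T=arm.grab_frame("top"); C=arm.grab_frame("scene")
p0=[.4605,.2622,-.0873]; r=roi(M["stand"],p0,T,6)
for h in(10,12,16):
  for posts in(0,1):
    m=[bx(176,112,0,h)]
    if posts: m=m+[box(sx*48-7,sx*48+7,sy*48-8,sy*48+8,0,48) for sx in(1,-1) for sy in(1,-1)]
    o,c,n=fit(m,p0,[(T,r)]); print(h,posts,np.round(o,4),round(c,1),round(n))
    o,c,n=fit(m,p0,[(T,r)],True); print("  dark",np.round(o,4),round(c,1),round(n))
print(ray(193.9,230.1,.048,T),ray(196.7,230.1,.014,T))
p=np.array([.4605,.2622,-.0873])
L=[]
for f,(a,b,c,d),n in((T,(170,195,225,275),10),):
    I=cv2.resize(f["img"][b:d,a:c],None,fx=n-2,fy=n-2,interpolation=cv2.INTER_CUBIC)
    I=np.clip(I*1.8,0,255).astype(np.uint8); k=n-2
    for B,col in((bx(176,112,0,0),(0,255,0)),(bx(176,112,12,12),(255,255,0)),(bx(113,84,48,48),(255,0,0)),(bx(113,84,16,16),(0,0,255))):
        q=(proj(world(B,p),f)-[a,b]+.5)*k-.5; cv2.polylines(I,[cv2.convexHull(np.round(q).astype(np.int32))],True,col,1)
    L.append(I[:600])
J=cv2.resize(C["img"][158:215,155:245],None,fx=4.6,fy=4.6,interpolation=cv2.INTER_CUBIC); J=np.clip(J*1.6,0,255).astype(np.uint8)[:, :360]
J=np.vstack([J,np.zeros((max(0,L[0].shape[0]-J.shape[0]),J.shape[1],3),np.uint8)])
cv2.imwrite("pics/st.png",np.hstack([L[0],J])[:600,:800,::-1])
# tray strips
p=np.array([.458,-.254,.106])
xs=np.arange(-56,57,1)
G=cv2.cvtColor(T["img"],cv2.COLOR_RGB2GRAY).astype(np.float32)
pr=[]
for x in xs:
    q=proj(world(np.array([(x/1000,y/1000,.004) for y in range(-18,19,2)]),p),T).astype(np.float32)
    pr.append(cv2.remap(G,q[:,:1],q[:,1:],cv2.INTER_LINEAR).mean())
print([(int(x),int(v)) for x,v in zip(xs,pr)][::1])
```

```text
10 0 [ 0.4642  0.2647 -0.0959] 61.2 1613
  dark [ 0.4606  0.2625 -0.0908] 206.5 1726
10 1 [ 0.4641  0.264  -0.1064] 84.9 1613
  dark [ 0.4603  0.2625 -0.0907] 234.1 1726
12 0 [ 0.4646  0.2645 -0.0972] 69.1 1613
  dark [ 0.4606  0.2621 -0.0862] 211.6 1726
12 1 [ 0.4644  0.2635 -0.1079] 94.4 1613
  dark [ 0.4604  0.2615 -0.0875] 237.5 1726
16 0 [ 0.4642  0.2646 -0.0979] 87.8 1613
  dark [ 0.4603  0.2617 -0.0953] 221.8 1726
16 1 [ 0.4636  0.2632 -0.1025] 112.4 1613
  dark [ 0.4602  0.261  -0.0934] 245.1 1726
[0.46497796 0.25800674 0.048     ] [0.4662841  0.25959691 0.014     ]
[(-56, 122), (-55, 121), (-54, 122), (-53, 125), (-52, 129), (-51, 135), (-50, 144), (-49, 154), (-48, 165), (-47, 173), (-46, 176), (-45, 177), (-44, 177), (-43, 177), (-42, 177), (-41, 177), (-40, 177), (-39, 177), (-38, 177), (-37, 177), (-36, 177), (-35, 177), (-34, 177), (-33, 178), (-32, 178), (-31, 178), (-30, 177), (-29, 174), (-28, 170), (-27, 163), (-26, 150), (-25, 131), (-24, 108), (-23, 89), (-22, 80), (-21, 83), (-20, 92), (-19, 109), (-18, 129), (-17, 148), (-16, 164), (-15, 172), (-14, 176), (-13, 178), (-12, 179), (-11, 179), (-10, 178), (-9, 178), (-8, 178), (-7, 177), (-6, 177), (-5, 177), (-4, 177), (-3, 177), (-2, 177), (-1, 178), (0, 178), (1, 178), (2, 178), (3, 177), (4, 177), (5, 177), (6, 177), (7, 177), (8, 177), (9, 178), (10, 177), (11, 175), (12, 170), (13, 162), (14, 151), (15, 133), (16, 111), (17, 92), (18, 79), (19, 80), (20, 91), (21, 107), (22, 125), (23, 144), (24, 160), (25, 172), (26, 177), (27, 178), (28, 179), (29, 178), (30, 178), (31, 178), (32, 177), (33, 177), (34, 177), (35, 177), (36, 177), (37, 177), (38, 177), (39, 178), (40, 178), (41, 178), (42, 178), (43, 178), (44, 176), (45, 174), (46, 170), (47, 164), (48, 156), (49, 146), (50, 135), (51, 128), (52, 124), (53, 125), (54, 126), (55, 127), (56, 127)]
```

View pics/st.png

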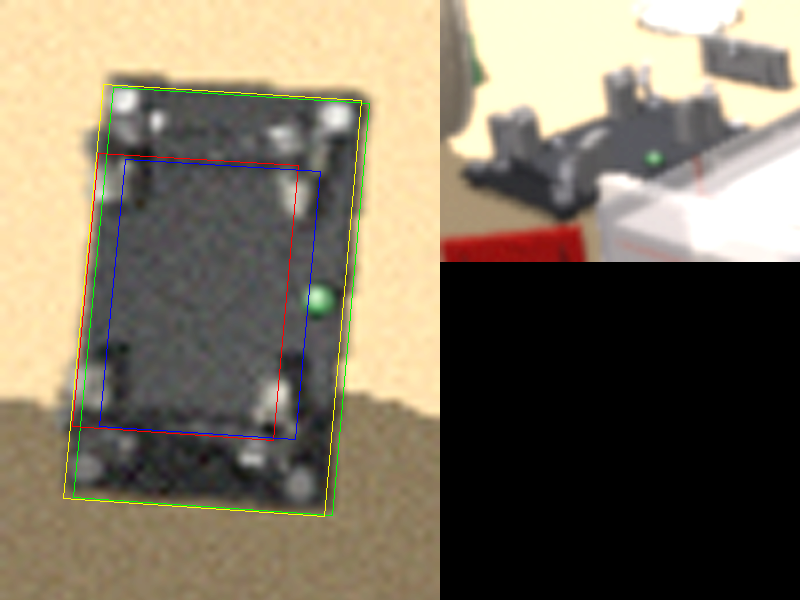

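Stand estimate is about (0.4635, 0.2635, yaw -0.098). The tray strips sit at -21.8 and +18.6 mm, so the wide notches are toward world +x. Next I place the tray.

```bash
cat > rob.py <<'E'
from plant import arm
import numpy as np
def quat(phi): a=(phi+np.pi/2)/2; return [0,np.cos(a),np.sin(a),0]
def best(pos,phi):
    c=[]
    for k in(-1,0,1,2):
        q=arm.solve_ik(pos,quat(phi+k*np.pi))
        if q is not None and abs(q[5])<2.9: c.append((np.abs(np.array(q)-arm.current_qpos()).max(),k,q))
    c=min(c,key=lambda t:t[0]); return quat(phi+c[1]*np.pi)
def above(x,y,z,phi):
    q=best([x,y,z],phi); arm.move_pose([x,y,z],q); return q
def lin(x,y,z,v=.15,c=None): return arm.move_linear([x,y,z],max_speed=v,contact_N=c)
def up(z,v=.25): p=arm.current_tool_pos(); return lin(p[0],p[1],z,v)
def st(m=""): print(m,round(arm.current_clock(),1),np.round(arm.current_tool_pos(),4),"w",round(arm.current_width()*92,1),"F",np.round(arm.current_force(),1))
E
python3 - <<'E'
from rob import *
x,y,a=.4580,-.2540,.106
above(x,y,.14,a+np.pi/2); st("above"); lin(x,y,.025,.15); arm.grasp(); st("grip"); up(.22)
S=(.4635,.2635,-.098)
above(S[0],S[1],.22,S[2]+np.pi/2); st("over"); lin(S[0],S[1],.052,.2); st("pre")
print(lin(S[0],S[1],.034,.03,6)); st("down")
E
```

```text
above 3.3 [ 0.4584 -0.2535  0.14  ] w 91.8 F [0.2 0.3 0.8]
grip 5.6 [ 0.458 -0.254  0.025] w 0.5 F [ 1.2  0.9 -0.2]
over 8.4 [0.4638 0.2628 0.2199] w 0.3 F [-0.3 -1.1  0.4]
pre 9.4 [0.4643 0.2637 0.0528] w 0.6 F [-0.   0.5  0.3]
False
down 10.1 [0.4635 0.2635 0.0339] w 0.1 F [-0.6  0.5  0. ]
```

Run:
```python
from rob import *; import cv2
up(.22)
lin(.36,.40,.22)
T=arm.grab_frame("top")["img"][150:300,165:400]; C=arm.grab_frame("scene")["img"][140:265,150:400]
cv2.imwrite("pics/a1.png",np.vstack([cv2.resize(T,(600,383))[:,:],cv2.resize(C,(600,300))])[:600,:,::-1]); st()
print(arm.current_orientation())
```

```text
12.4 [0.3604 0.3995 0.22  ] w 0.5 F [-0.3 -1.4  0.3]
[ 5.21713490e-05  9.98776566e-01 -4.94506627e-02  2.74341834e-05]
```

View pics/a1.png

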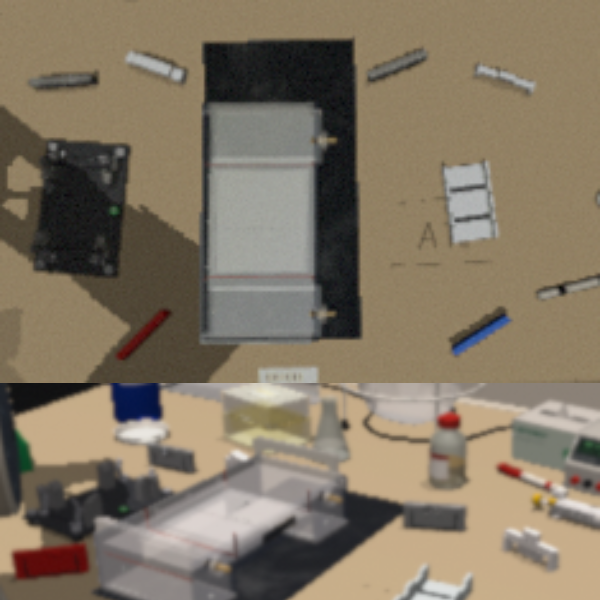

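The tray didn't move and the fingers closed on nothing. I'll check where the gripper really is relative to the pictures.

Run:
```python
from rob import *; import cv2
from vis import proj
arm.ungrasp()
above(.458,-.254,.1,.106+np.pi/2); st()
out=[]
for n,(a,b,c,d) in(("top",(270,130,430,290)),("scene",(250,120,410,280))):
    f=arm.grab_frame(n); p=np.array(arm.current_tool_pos()); I=cv2.resize(f["img"][b:d,a:c],(400,400),interpolation=2)
    for q,col in((p,(255,0,0)),(p-[0,0,.017],(0,255,0)),([.458,-.254,0],(0,0,255))):
        u=(proj(np.array([q]),f)[0]-[a,b])*2.5; cv2.circle(I,(int(u[0]),int(u[1])),4,col,1)
    out.append(I)
cv2.imwrite("pics/a2.png",np.hstack(out)[:,:,::-1])
```

```text
16.2 [ 0.4584 -0.2535  0.1001] w 92.4 F [-0.1  1.4 -0.5]
```

View pics/a2.png

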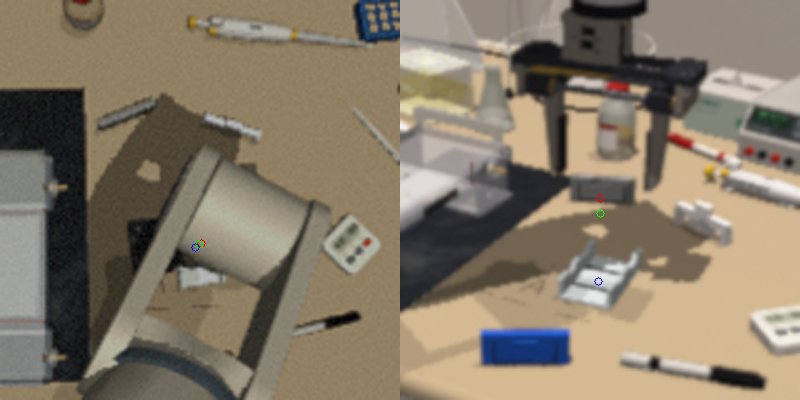

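The scene view shows the fingertips at about (605,178), but they should be at (600,213). So the tips are about 3 cm higher or further than the reading suggests. I'll probe a free spot of table with the closed fingers.

Run:
```python
from rob import *; import cv2
from vis import proj
x,y=.56,-.21
lin(x,y,.1,.2); arm.grasp()
lin(x,y,.03,.15); print(lin(x,y,-.03,.04,4)); st("touch")
f=arm.grab_frame("scene"); p=np.array(arm.current_tool_pos()); a,b,c,d=280,130,400,250
I=cv2.resize(f["img"][b:d,a:c],(600,600),interpolation=2)
for q,col in(([p[0],p[1],0],(255,0,0)),([p[0],p[1],.03],(0,255,0))):
    u=(proj(np.array([q]),f)[0]-[a,b])*5; cv2.circle(I,(int(u[0]),int(u[1])),4,col,1)
cv2.imwrite("pics/a3.png",I[:,:,::-1])
up(.1)
```

```text
True
touch 20.1 [ 0.5598 -0.2099 -0.0222] w 0.4 F [-0.6  1.1  7.6]
```

View pics/a3.png

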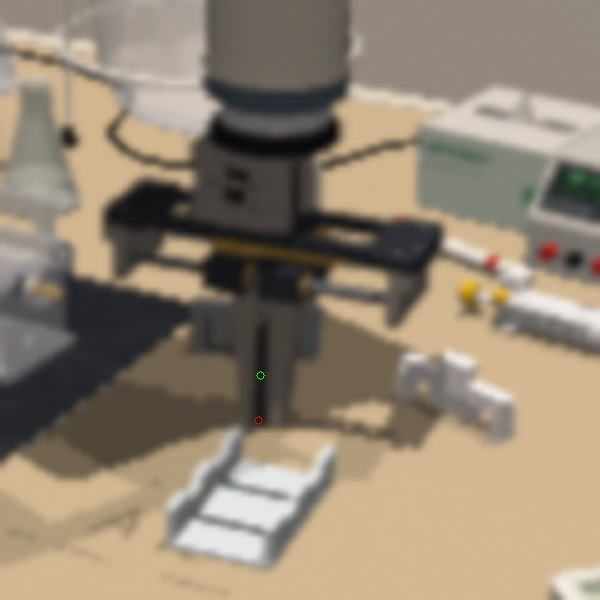

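Contact came at a reading of -0.022, so the tips are at reading + 0.022; the xy agrees to about 3 mm. From here I command by true tip height.

```bash
cat >> rob.py <<'E'
D=-.022   # reading = tip height + D (probed)
_a,_l=above,lin
def above(x,y,t,phi): return _a(x,y,t+D,phi)
def lin(x,y,t,v=.15,c=None): return _l(x,y,t+D,v,c)
def tip(): p=np.array(arm.current_tool_pos()); p[2]-=D; return p
def up(t,v=.3): p=tip(); return lin(p[0],p[1],t,v)
def st(m=""): print(m,round(arm.current_clock(),1),np.round(tip(),4),"w",round(arm.current_width()*92,1),"F",np.round(arm.current_force(),1))
E
python3 - <<'E'
from rob import *
x,y,a=.4580,-.2540,.106
arm.ungrasp()
above(x,y,.08,a+np.pi/2); lin(x,y,.008,.12); arm.grasp(); st("grip")
if arm.current_width()*92<50: raise SystemExit
up(.18); S=(.4635,.2635,-.098)
above(S[0],S[1],.18,S[2]+np.pi/2); st("over"); lin(S[0],S[1],.042,.2); st("pre")
print(lin(S[0],S[1],.018,.03,8)); st("down")
E
```

```text
grip 24.1 [ 0.4581 -0.2541  0.0083] w 59.8 F [-0.6 -0.3  5.5]
over 26.7 [0.4638 0.2628 0.1798] w 59.9 F [ 0.4 -0.3  0. ]
pre 27.5 [0.4643 0.2636 0.0427] w 59.8 F [ 0.3 -0.5 -1.1]
True
down 28.2 [0.4633 0.2634 0.0201] w 59.6 F [-0.2 -0.2  5.3]
```

Run:
```python
from rob import *; from vis import *
arm.ungrasp(); up(.2); lin(.36,.42,.2,.4); arm.hold(.2)
T=arm.grab_frame("top")
m=M["tray"]; p=[.4635,.2635,-.098,.012]
u,v=[int(t) for t in proj(np.array([p[:2]+[.012]]),T)[0]]
r=(u-24,v-26,u+24,v+26)
I=T["img"].astype(float)[r[1]:r[3],r[0]:r[2]].mean(2)
import vis
def al(f,roi,dark): return np.clip((f["img"][roi[1]:roi[3],roi[0]:roi[2]].astype(float).mean(2)-80)/60,0,1)
vis.alpha=al
print(np.round(np.percentile(I,[5,25,50,75,95])))
for k in(0,1):
    o,c,n=fit(m,p,[(T,r)]); print(np.round(o,4),round(c,1),round(n)); p=list(o)
J=cv2.resize(T["img"][r[1]-8:r[3]+8,r[0]-8:r[2]+8],None,fx=8,fy=8,interpolation=2)
for B in m:
    q=(proj(world(B,o),T)-[r[0]-8,r[1]-8]+.5)*8; cv2.polylines(J,[cv2.convexHull(np.round(q).astype(np.int32))],True,(0,255,0),1)
cv2.imwrite("pics/b1.png",J[:,:,::-1]); st()
```

```text
[ 23.  43.  66.  91. 126.]
[ 0.4654  0.2606 -0.0251  0.012 ] 445.3 353
[ 0.4654  0.2606 -0.0251  0.012 ] 445.3 353
 30.4 [0.3607 0.4188 0.1996] w 91.9 F [0.  0.2 0.1]
```

View pics/b1.png

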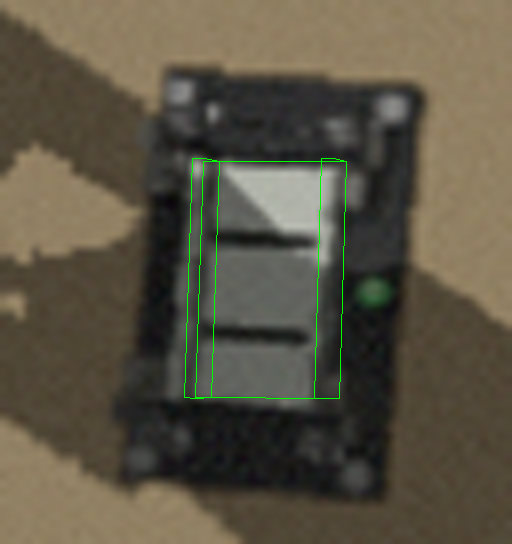

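The tray lies in the pocket, with strips at crop (266,240) and (257,334). No side force was felt, so the stand estimate holds. Now I place the left dam at the far (+x) end and check the seat height.

Run:
```python
from rob import *; from vis import ray
T=arm.grab_frame("top")
from vis import proj
u,v=[int(t) for t in proj(np.array([[.4635,.2635,.012]]),T)[0]]
R=lambda X,Y: ray(u-32+X/8-.5,v-34+Y/8-.5,.016,T)
A,B=R(266,240),R(257,334); d=A-B; n=d/np.linalg.norm(d)
print("strips",A,B,np.linalg.norm(d),"yaw",np.arctan2(d[1],d[0]),"centre",(A+B)/2+.001*n)
S=np.array([.4635,.2635]);w=-.098; e=np.array([np.cos(w),np.sin(w)])
g=.012  # tips above dam underside
x,y,a=.6344,.2942,.0209
arm.hold(0)
above(x,y,.09,a); lin(x,y,g,.15); arm.grasp(); st("grip")
if not 7<arm.current_width()*92<14: raise SystemExit
up(.15); t=S+.0565*e
above(t[0],t[1],.15,w); lin(t[0],t[1],.052+g,.2); st("pre")
print(lin(t[0],t[1],.010+g,.03,22)); st("down")
```

```text
strips [0.48182677 0.26233104 0.016     ] [0.44224764 0.26588258 0.016     ] 0.03973814957173769 yaw -0.08949317094077197 centre [0.4630332  0.26401744 0.016     ]
grip 34.2 [0.6343 0.2942 0.0119] w 9.5 F [ 0.8 -0.2 -0.7]
pre 36.0 [0.5205 0.2582 0.0639] w 9.7 F [ 0.3 -1.1  0.5]
True
down 36.7 [0.521  0.2609 0.0484] w 9.5 F [-0.4  5.6  0.7]
```

The dam stopped 20 mm short and was pushed about +2.7 mm in y, so it sits off-centre along its length. I'll shift and retry.

Run:
```python
from rob import *
S=np.array([.4635,.2635]);w=-.098; e=np.array([np.cos(w),np.sin(w)]); n=np.array([-e[1],e[0]])
t=S+.0565*e+.003*n
st("now"); up(.060,.1); lin(t[0],t[1],.060,.1); st("pre")
for z in (.046,.040,.034,.028,.022):
    r=lin(t[0],t[1],z,.03,30); st(f"{z} {r}")
    if r: break
```

```text
now 36.7 [0.521  0.2609 0.0484] w 9.5 F [-0.4  5.6  0.7]
pre 37.2 [0.5197 0.2608 0.0597] w 9.5 F [-0.3  0.3 -0.5]
0.046 False 37.8 [0.5203 0.2622 0.0462] w 10.0 F [-1.2  5.9  4.9]
0.04 False 38.2 [0.5208 0.2631 0.0406] w 9.7 F [-1.7  9.4  6.1]
0.034 False 38.5 [0.5207 0.2632 0.0346] w 9.8 F [-2.4  9.3  7. ]
0.028 True 38.7 [0.5205 0.2636 0.032 ] w 9.7 F [-3.2  3.5  4.7]
```

Run:
```python
from rob import *
p=tip(); 
r=lin(p[0],p[1]+.001,.032,.03); st("relax")
r=lin(p[0],p[1]+.001,.026,.03,25); st(f"push {r}")
arm.ungrasp(); st("open"); up(.075); arm.grasp()
r=lin(p[0],p[1],.045,.03,12); st(f"top {r}")
up(.15)
```

```text
relax 39.0 [0.5203 0.2643 0.0321] w 9.7 F [-3.7 -2.5  9.4]
push True 39.2 [0.5201 0.2641 0.0296] w 9.6 F [-1.9  0.5  6.5]
open 40.5 [0.5201 0.2639 0.0298] w 91.8 F [ 1.   0.  -0.4]
top True 42.7 [0.52   0.2632 0.0598] w 0.6 F [ 0.6 -0.3 -0.4]
```

Run:
```python
from rob import *
S=np.array([.4635,.2635]);w=-.095; e=np.array([np.cos(w),np.sin(w)]); t=S+.0565*e
lin(t[0],t[1],.064,.2)
for z in (.058,.055,.052,.050):
    r=lin(t[0],t[1],z,.02,30); st(f"{z} {r}")
    if r: break
up(.15); lin(.36,.42,.2,.4)
from vis import *
import vis
T=arm.grab_frame("top");C=arm.grab_frame("scene")
a,b,c,d=165,160,245,270
J=cv2.resize(T["img"][b:d,a:c],None,fx=5,fy=5,interpolation=2); J=np.clip(J*1.6,0,255).astype(np.uint8)
for z,col in((.016,(0,255,0)),(.052,(255,0,0))):
    q=(proj(world(bx(10,84,0,0)+[0,0,z],[t[0],t[1],w]),T)-[a,b]+.5)*5; cv2.polylines(J,[cv2.convexHull(np.round(q).astype(np.int32))],True,col,1)
K=cv2.resize(C["img"][150:220,155:235],None,fx=5,fy=5,interpolation=2);K=np.clip(K*1.5,0,255).astype(np.uint8)
K=np.vstack([K,np.zeros((J.shape[0]-K.shape[0],K.shape[1],3),np.uint8)])
cv2.imwrite("pics/b2.png",np.hstack([J,K])[:,:,::-1]); st()
```

```text
0.058 False 44.2 [0.5198 0.2582 0.0583] w 0.5 F [-0.3  0.4  0.1]
0.055 False 44.5 [0.5201 0.2579 0.0553] w 0.6 F [ 0.6 -2.3  3.7]
0.052 False 44.8 [0.52   0.2579 0.0521] w 0.4 F [ 0.4 -2.8  4.3]
0.05 False 45.0 [0.5203 0.258  0.0517] w 0.2 F [-3.3 -6.  22.1]
 46.3 [0.3603 0.4186 0.1987] w -0.1 F [-0.4 -0.1  0.7]
```

View pics/b2.png

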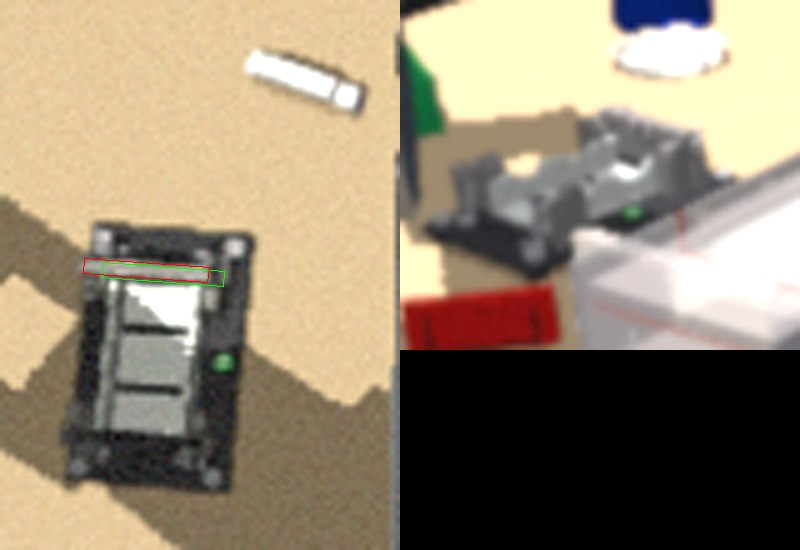

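The dam is home: it came to a firm stop with its top at 51.7 mm. Refit the right dam and both combs from good starting values.

Run:
```python
from rob import *; from vis import *
T=arm.grab_frame("top");C=arm.grab_frame("scene")
for k,m,p,vs in(("damR","dam",[.6441,-.1625,.378],("T","C","TC")),("thin","thin",[.6226,-.3071,-.36],("T","C","TC")),("thick","thick",[.6502,.1613,-.371],("T",))):
    for v in vs:
        V=[(dict(T=T,C=C)[c],roi(M[m],p,dict(T=T,C=C)[c],4)) for c in v]
        o,c,n=fit(M[m],p,V); print(k,v,np.round(o,4),round(c,1),round(n))
```

```text
damR T [ 0.6435 -0.1633  0.3732] 16.9 100
damR C [ 0.6454 -0.1597  0.4149] 40.5 274
damR TC [ 0.6431 -0.1614  0.3933] 61.6 373
thin T [ 0.6226 -0.3071 -0.3497] 2.9 95
thin C [ 0.6221 -0.3072 -0.3769] 31.5 214
thin TC [ 0.6225 -0.3071 -0.3561] 34.9 310
thick T [ 0.6505  0.1618 -0.3745] 3.3 132
```

Run:
```python
from rob import *
S=np.array([.4635,.2635]);w=-.095; e=np.array([np.cos(w),np.sin(w)]); n=np.array([-e[1],e[0]])
g=.012; x,y,a=.6435,-.1625,.380
arm.ungrasp(); up(.22)
above(x,y,.15,a); lin(x,y,g,.2); arm.grasp(); st("grip")
if not 7<arm.current_width()*92<14: raise SystemExit
up(.2); t=S-.0565*e
above(t[0],t[1],.2,w); lin(t[0],t[1],.052+g,.25); st("pre")
s=0.
for z in (.056,.052,.048,.045,.042,.039,.036,.033,.030,.028):
    q=t+s*n; r=lin(q[0],q[1],z,.03,25); F=np.array(arm.current_force()); f=F[:2]@n
    print(z,r,np.round(tip(),4),np.round(F,1),"s",round(s,4),"fn",round(f,1))
    if abs(f)>3: s+=np.sign(f)*.0015
    if r and tip()[2]<.036: break
st("end")
```

```text
grip 52.4 [ 0.6435 -0.1625  0.012 ] w 9.6 F [0.6 0.3 0.2]
pre 55.7 [0.408  0.2689 0.0645] w 10.0 F [-0.2  0.3 -1. ]
0.056 False [0.4074 0.269  0.0563] [-0.   0.6  0.2] s 0.0 fn 0.6
0.052 False [0.4068 0.2688 0.0518] [-2.3 -0.  -0.8] s 0.0 fn -0.2
0.048 False [0.4059 0.2685 0.0474] [-3.9  2.  -1.2] s 0.0 fn 1.6
0.045 False [0.4059 0.2686 0.0445] [-5.2  2.5  0.6] s 0.0 fn 2.0
0.042 False [0.4058 0.2686 0.0416] [-6.6  1.5  0.9] s 0.0 fn 0.9
0.039 False [0.4058 0.2686 0.0386] [-5.7  2.4  1.7] s 0.0 fn 1.9
0.036 False [0.4058 0.2686 0.0356] [-5.6  2.8  1.4] s 0.0 fn 2.3
0.033 False [0.4058 0.2686 0.0325] [-6.5  2.7  0.9] s 0.0 fn 2.1
0.03 False [0.4058 0.2686 0.0296] [-5.3  2.3  1. ] s 0.0 fn 1.8
0.028 False [0.4057 0.2685 0.0278] [-7.3  0.5  6.3] s 0.0 fn -0.2
end 58.4 [0.4057 0.2685 0.0278] w 9.5 F [-7.3  0.5  6.3]
```

```bash
cat >> rob.py <<'E'
S=np.array([.463,.2636]);W=-.095; E1=np.array([np.cos(W),np.sin(W)]); N1=np.array([-E1[1],E1[0]])
def press(x,y,z0,z1,c=15):
    lin(x,y,z0,.2); r=lin(x,y,z1,.03,c); st(f"press {r}")
def pick_comb(x,y,a,tr):
    above(x,y,tr,a); lin(x,y,.025,.25); arm.grasp(); st("squeeze"); arm.ungrasp()
    up(.055); above(x,y,.055,a+np.pi/2); lin(x,y,.0295,.1); arm.grasp(); st("ygrip")
E
python3 - <<'E'
from rob import *
arm.ungrasp(); up(.06); arm.grasp(); t=S-.0565*E1; press(t[0],t[1],.056,.050,20); 
up(.15); arm.ungrasp()
pick_comb(.6505,.1618,-.3745,.15)
E
```

```text
press True 61.8 [0.4072 0.2692 0.0517] w 0.2 F [-1.8 -2.2 11.5]
squeeze 66.5 [0.6504 0.1618 0.0249] w 14.7 F [-0.1 -0.4  0.1]
ygrip 70.4 [0.6506 0.1618 0.0297] w 51.9 F [0.2 0.5 2.2]
```

Run:
```python
from rob import *
up(.15); t=S+.019*E1
above(t[0],t[1],.15,W+np.pi/2); lin(t[0],t[1],.054,.2); st("pre")
for z in(.050,.047,.0445,.0425):
    r=lin(t[0],t[1],z,.03,10); st(f"{z} {r}")
    if r: break
```

```text
pre 72.4 [0.483  0.2616 0.0543] w 51.4 F [0.9 0.7 0.5]
0.05 False 72.7 [0.4825 0.262  0.0508] w 51.4 F [ 0.8 -0.  -0.5]
0.047 False 72.9 [0.4818 0.2618 0.047 ] w 51.4 F [ 0.1 -0.4 -0.8]
0.0445 False 73.2 [0.4821 0.262  0.0446] w 51.5 F [ 0.  -0.   1.7]
0.0425 False 73.4 [0.4825 0.262  0.044 ] w 51.6 F [-3.6 -3.7 20.9]
```

Run:
```python
from rob import *
up(.0447,.05); arm.ungrasp(); up(.09); arm.grasp(); t=S+.019*E1; press(t[0],t[1],.060,.052,8)
up(.2); arm.ungrasp()
pick_comb(.6225,-.3071,-.354,.13)
```

```text
press True 76.6 [0.4831 0.2624 0.0548] w 0.6 F [-0.1  0.4  7.8]
squeeze 82.6 [ 0.6225 -0.3071  0.0249] w 8.9 F [ 0.9 -0.5 -1.1]
ygrip 86.9 [ 0.6225 -0.3071  0.0295] w 23.1 F [ 0.1 -0.1  0.3]
```

Run:
```python
from rob import *
up(.19); t=S-.021*E1
above(t[0],t[1],.19,W+np.pi/2); lin(t[0],t[1],.054,.25); st("pre")
for z in(.050,.047,.0445,.0425):
    r=lin(t[0],t[1],z,.03,10); st(f"{z} {r}")
    if r: break
if tip()[2]<.0462:
    up(.0447,.05); arm.ungrasp(); up(.09); arm.grasp(); press(t[0],t[1],.060,.052,8)
    up(.2); lin(.36,.45,.2,.4)
    import cv2
    T=arm.grab_frame("top")["img"][170:270,165:245]; C=arm.grab_frame("scene")["img"][150:220,155:235]
    K=np.vstack([cv2.resize(C,(400,350),interpolation=2),np.zeros((150,400,3),np.uint8)])
    I=np.hstack([cv2.resize(T,(400,500),interpolation=2),K]); cv2.imwrite("pics/fin.png",np.clip(I*1.5,0,255).astype(np.uint8)[:,:,::-1])
```

```text
pre 90.5 [0.4429 0.2657 0.0546] w 23.1 F [-0.3 -0.7  0.9]
0.05 False 90.7 [0.4427 0.2659 0.0509] w 23.3 F [ 0.9 -0.6 -0.9]
0.047 False 91.0 [0.442  0.2656 0.047 ] w 23.5 F [ 0.4  0.3 -0.4]
0.0445 False 91.2 [0.4421 0.2656 0.0444] w 23.8 F [-0.8 -0.9  0.9]
0.0425 False 91.5 [0.4427 0.2657 0.0439] w 23.3 F [-2.9 -3.4 19.2]
press True 95.1 [0.4435 0.2662 0.0547] w 0.5 F [ 0.1 -0.8  8. ]
```

View pics/fin.png

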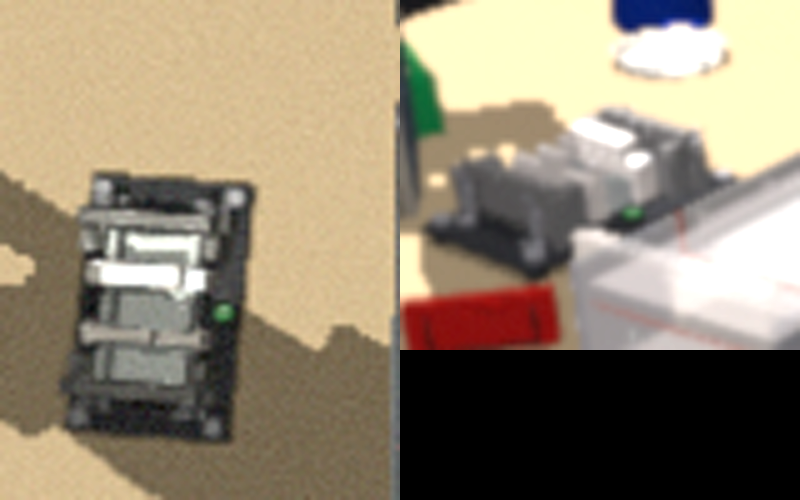

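The picture shows both dams in their slots at (145,220) and (135,388), with the thick comb at (150,278) and the thin one at (145,337). All were felt at their seated heights.

```bash
python3 -c "
from plant import arm
arm.hold(.3); print(arm.job_done(), arm.current_clock())"
```

```text
the job is handed in; nothing more can be done
the job is handed in; nothing more can be done
```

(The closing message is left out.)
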